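# Lock a circuit board into the test jig

## Task

On the test jig, push the board carrier along its channel until it is fully home against the end stop, then slide the lever past its first detent to its second, final stop so that its bar locks the carrier in. Do it all by pushing with the fingertips: lift nothing, and leave the other things on the bench where they are.

Things in the scene. Friction and masses are not known exactly. Their poses are not given: they have to be found in the camera images.
- jig: Fixed test jig: grey plate 12 mm thick on the bench, x -115 to +90, y -60 to +140 mm from the origin, which lies at bench height on the middle line of the carrier's channel. The channel runs along x, open on top and at -x; the lever is on its +y side. A black block, top 58 mm above the bench, stands at x +15 to +75, y +75 to +125.
- carrier: Loose grey plastic carrier with a black circuit board in its top, 80 (x) by 66 (y) by 18 mm (board parts reach 24 mm), 0.1 to 0.2 kg. Origin: centre of its underside. It lies flat in the channel, x nearly along the jig's, 35 to 62 mm short of the end stop at the start, with 3 mm play each side. Its -x face is pushed, to the jig's +x.
- home (a point): Where the carrier's origin lies when fully home: on the plate's top (12 mm above the bench), at jig x +20, y 0 mm. Axes as the jig's.
- end_stop (a point): Middle of the end stop's face that the carrier meets, at jig x +60, y 0 mm, 24 mm above the bench. The aluminium stop is 92 mm wide and 40 mm tall above the bench. From it the channel's side rails run 160 mm towards the jig's -x, inner faces at jig y +-36 mm, tops 24 mm above the bench.
- lever (a joint): Lever travel towards the jig's -y, m. 0: open (start); 0.028: first detent; 0.056: second, final stop (hard; it stays there by itself). Getting over each of the two steps takes 10 to 12 N; beyond their middles (0.014, 0.042) it snaps on to the next position. A carrier left far from home blocks its bar.
- bar_tip (a point): Round tip of the lever's steel locking bar (10 mm thick, 14 to 24 mm above the bench, along y), at jig x -28.5, y +40 mm when the lever is at 0. With the lever it slides to jig -y through a gap in the +y rail and closes the channel behind the carrier's -x face, 3.5 mm clear of it when the carrier is home.
- lever_tab (a point): Middle of the ribbed pushing face (looking to jig +y) of the lever's black upright tab; moves with it. At lever 0: jig x -28.5, y +109, 52 mm above the bench. Tab: 40 mm wide (x), 10 thick (to -y of this point), 28 to 72 mm above the bench. Push it to jig -y. On its +y side are only two guides, 24 mm above the bench, out to jig y +134.
- housing: White plastic button housing, a square tube 60 mm each way; leave it. Origin: on its underside.
- cutters: Side cutters with dark blue handles, 120 mm long, 15 mm tall, beside the jig; leave them. Origin: on its underside.
- spool: Metal solder spool, 52 mm across, 36 mm tall, beyond the jig; leave it. Origin: on its underside.
- flux_jar: Small jar, 44 mm across, 45 mm tall, left of the jig; leave it. Origin: on its underside.
- driver: Screwdriver lying left of the jig, 160 mm long, about 25 mm tall; leave it. Origin: on its underside.
- tweezers: Steel tweezers lying right of the jig, 115 mm long; leave them. Origin: on its underside.
Things that resemble listed ones, but are neither listed nor needed, are in the scene too. Of the things like the carrier, leave any that is brown, green or pink; of the rest the larger one is meant.

How it is judged:
By the outcome, as a careful person would: the job done as asked, in the order asked, and still so for the second after the job is handed in, with the robot touching nothing.
It also fails if it takes over 38 s, if anything falls off the work surface, if the arm or the gripper's body presses on something with over 40 N, if the wrist force passes 120 N, or if a joint passes its speed limit or range.

## Robot

A 6-joint arm with a two-finger parallel gripper is mounted at the origin on the work surface. World frame = base frame: x ahead of the robot, y to its left, z up, the work surface at z = 0. Lengths are in m, angles in rad, forces in N, time in s.
With the tool pointing down it reaches from about 0.25 to 0.725 m from the base axis. Payload 4 kg.
Tool frame: the origin (TCP) lies where the fingers leave the gripper's body, on its centre line; the fingertips stand 73 mm ahead of it and the grasp point (between the pads) lies 54 mm ahead of it (bot.tips_ahead is the z of the fingertips in the tool frame, in m); z points along the fingers, y is the direction in which the jaws open and shut (so a half turn about z gives the same grasp; the last joint's range is limited). The gripper opens to 85 mm and grips with 20 to 120 N. Pads are 22 mm wide; open, the fingers measure 114 mm over their backs; the gripper's body (76 mm by 85 mm) begins 54 mm behind the grasp point. The pads swing forward as they close: fully open they stand 13 mm farther back than shut.
Start: joints at [-1.288, 0.241, 0.005, 1.335, 0, 1.571], TCP at [0.14, -0.48, 0.304] pointing down, gripper open.
Joint ranges: [-2.72, 2.72], [-1.05, 1.87], [-1.09, 1.28], [-1.99, 2.15], [-1.42, 1.44], [-3.14, 3.14]. Speed limits (rad/s): [2.79, 2.79, 3.14, 3.14, 3.14, 3.14].

## Interface

Orientations are given as a unit quaternion [x, y, z, w].
In Python, from workcell import readout, camera, get_calibration, order, bot gives the robot as it stands.
- The arm moves only by the tool send_rows, never from a script. Its argument "moves" is a list of rows, each a list of 3 entries, a list of its own where there are three numbers: the shift along the tool's x, y, z in mm, then the turn, a rotation vector about the tool's x, y, z in rad, then the finger opening in mm, from 0 to 85.4. In form: [[[dx, dy, dz], [ax, ay, az], grip], ...]. A call has 1 to 12 rows; each row is the pose to reach, as a shift and turn from the pose measured when the call began, along the tool's axes at that moment; what a row does not reach only later rows make up. A row lasts 1/12 s, in which the tool goes at most 41.7 mm and 7.16 degrees, less where a joint would pass 70% of its speed; a pose out of reach is approached as far as the arm can. A call with a gripper value outside its range is refused whole. The fingers move at their own pace and stop on an object; the grip force is fixed at half the most. Time passes only in rows, so rows that repeat a pose let the fingers close. It gives the time, the measured TCP pose, the force and the opening at its end, in the units of the state.
- readout.get_obs(): the state, without advancing time (a new reading comes with each control period).
- camera(name): name is "scene" or "top" or "wrist"; returns the picture (400x640x3 uint8, red, green, blue); there is no depth.
- get_calibration(name): a dict with "fx", "fy", "cx", "cy" (pixels), "R" (3x3) and "t" (3): a world point X has camera coordinates R X + t. Camera axes: x right, y down, z forward; pixel columns grow to the right and rows downward; lengths in m; the calibration is good to about 2 mm. A picture is of the moment at which its call begins: read the wrist's pose just before it. get_calibration takes no time and is no camera call; for the wrist camera it gives the pose at the moment of the call.
- order.job_done(): hands the job in, once; it reports no verdict.
The state is a dict: "clock": time; "joint_pos": joint angles; "joint_vel": joint speeds; "tau": joint torques, N m; "eef_pos": TCP position; "tool_rot": TCP orientation; "ft_force": force on the tool from outside, world axes, zero at the start; "ft_torque": the same for the moment, N m; "grip_width": finger opening in m.
Only numpy, scipy, OpenCV 4.12 (cv2) and the standard library are available. Lean on these libraries where they do the work, as an engineer would, in place of code of your own. Each camera call takes 0.05 s, during which the arm holds its last target. There are 200 camera calls.

## Working session

There is one attempt and no reset: what is moved stays moved. The work goes in short steps, Python scripts to look and compute and a tool call to move; the robot and the scene stay as the last step left them, time stands still between calls to the robot, and variables do not carry over. Pictures are saved under pics/ and viewed, about 8 in all and at most 12, crops included, and the job is handed in when it is done.

Besides the shell and the picture viewer there is one more tool, called after "Request:" as a command line: name --argument value ..., lists and objects as JSON in quotes. send_rows: Moves the arm, as the interface text tells. Its arguments: {"type":"object","properties":{"moves":{"type":"array","items":{"type":"array"}}},"required":["moves"]}

```bash
mkdir -p pics; ls
python3 - <<'E'
from workcell import readout,camera,get_calibration
import cv2
o=readout.get_obs();print(o)
for n in("top","scene"):
    cv2.imwrite(f"pics/{n}0.png",camera(n)[:,:,::-1]);c=get_calibration(n);print(n,c)
E
```

```text
pics
{'clock': 0.0, 'joint_pos': array([-1.28798869e+00,  2.41435439e-01,  3.72940790e-03,  1.33520680e+00,
       -2.00787926e-05,  1.57077571e+00]), 'joint_vel': array([-0.00060609,  0.00136793, -0.00087591, -0.00096032,  0.0004806 ,
        0.00105062]), 'tau': array([-6.92427275e-04, -3.72311211e+01,  2.52412713e+01,  1.69087260e-02,
        1.70650463e-05,  1.46735637e-06]), 'eef_pos': array([ 0.13938824, -0.47967896,  0.30300356]), 'tool_rot': array([ 9.90017118e-01,  1.40943199e-01, -1.59071229e-04, -1.04627739e-03]), 'ft_force': array([ 0.43343974, -0.36626092,  1.03222658]), 'ft_torque': array([ 0.00694749, -0.01068031,  0.00872686]), 'grip_width': 0.0852951492470514}
top {'fx': 450.0276075071454, 'fy': 450.0276075071454, 'cx': 313.637697740211, 'cy': 207.1796073980308, 'R': array([[ 3.67025267e-04, -9.99999770e-01,  5.70976649e-04],
       [-9.81844515e-01, -4.68668657e-04, -1.89686923e-01],
       [ 1.89687147e-01, -4.90990397e-04, -9.81844461e-01]]), 't': array([-0.01934605,  0.59968924,  0.87492693])}
scene {'fx': 410.7257968259449, 'fy': 410.7257968259449, 'cx': 324.0805716642064, 'cy': 198.0809577044134, 'R': array([[-0.10556722,  0.99441153,  0.00113026],
       [ 0.82733806,  0.0884611 , -0.55469484],
       [-0.55169493, -0.05762248, -0.83205309]]), 't': array([ 0.06592583, -0.45322754,  1.46290141])}
```

View pics/top0.png

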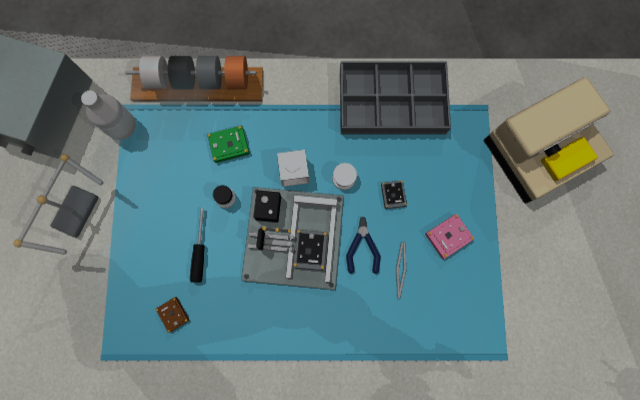

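View pics/scene0.png

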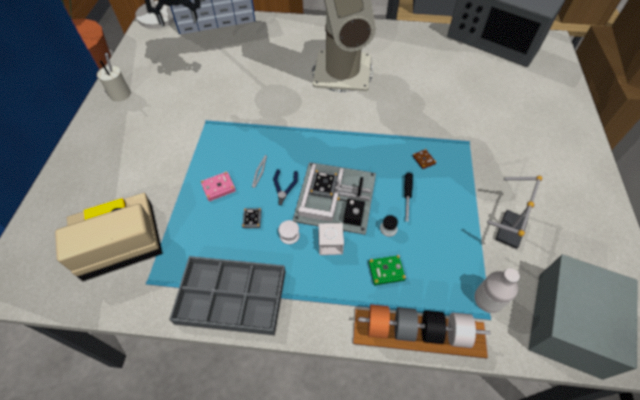

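The top view shows the jig at about (293,240), its +x pointing up in the image. Like the carrier there are: black/grey at (310,250) in the channel, a smaller dark one at (394,195), brown (172,315), green (229,143) and pink (450,237). The one in the channel is meant, being the larger uncoloured one. I'll confirm it in an enlarged crop.

Run:
```python
import cv2
a=cv2.imread("pics/top0.png")[180:295,235:415]
cv2.imwrite("pics/crop0.png",cv2.resize(a,None,fx=4.4,fy=4.4,interpolation=cv2.INTER_CUBIC))
```

```text
(no output)
```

View pics/crop0.png

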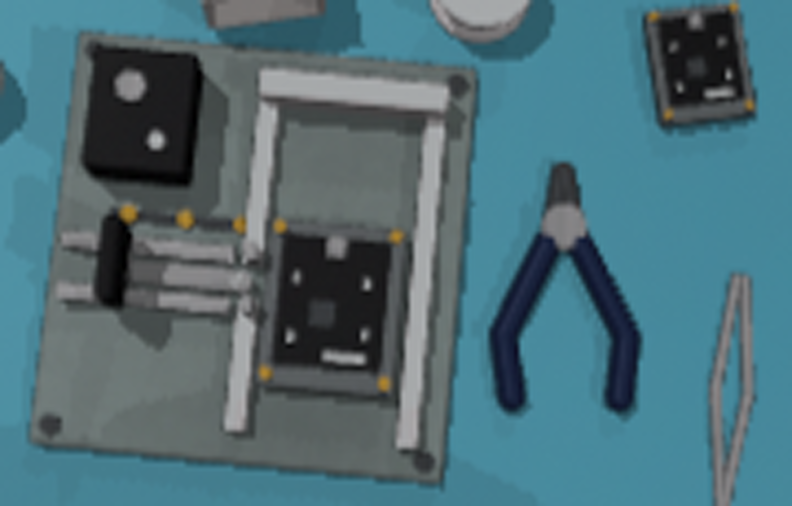

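The crop shows: the jig plate's corners at crop (82,33), (478,68), (440,485), (30,443). The carrier in the channel is grey with a black board, its rear edge near (325,385), and clearly larger than the one at (700,68), so it is the one meant. The tab is at (113,260).

```bash
cat > h.py <<'E'
import numpy as np
from scipy.spatial.transform import Rotation as Ro
from workcell import readout,camera,get_calibration
def ray(c,uv,z):
    d=c["R"].T@np.array([(uv[0]-c["cx"])/c["fx"],(uv[1]-c["cy"])/c["fy"],1]); o=-c["R"].T@c["t"]
    return (o+d*(z-o[2])/d[2])[:2]
def fit(P,W):
    P,W=np.array(P)/1000.,np.array(W); p,w=P-P.mean(0),W-W.mean(0)
    a=np.arctan2((p[:,0]*w[:,1]-p[:,1]*w[:,0]).sum(),(p*w).sum())
    R=np.array([[np.cos(a),-np.sin(a)],[np.sin(a),np.cos(a)]]); t=W.mean(0)-R@P.mean(0)
    return a,R,t,(P@R.T+t-W)*1000
E
python3 - <<'E'
from h import *
c=get_calibration("top"); f=lambda u,v,z:ray(c,(235-.39+u/4.4,180-.39+v/4.4),z)
px=[(82,33),(478,68),(440,485),(30,443)];P=[(90,140),(90,-60),(-115,-60),(-115,140)]
W=[f(*p,.012) for p in px]; a,R,t,r=fit(P,W);print(a,t,r.round(1))
J=lambda u,v,z:(R.T@(f(u,v,z)-t)*1000).round(1)
for n,u,v,z in [("stopTL",260,70,.04),("stopTR",450,85,.04),("railL end",237,430,.024),("railR end",408,447,.024),("carr rear L",262,378,.030),("rearR",390,390,.03),("frontL",275,225,.03),("frontR",402,235,.03),("tabtop L",103,258,.072),("blk",205,60,.058)]:print(n,J(u,v,z))
o=readout.get_obs();print(o["eef_pos"],Ro.from_quat(o["tool_rot"]).as_matrix().round(3))
W=lambda x,y:(R@np.array([x,y])/1000+t).round(4)
print("home",W(20,0),"rear",W(-100,0),"tab",W(-28.5,109))
E
```

```text
-0.0970734338243331 [ 0.55152044 -0.01618528] [[ 1.4  1.1]
 [-0.2 -0.8]
 [-0.5 -1.5]
 [-0.8  1.2]]
stopTL [72.5 46.6]
stopTR [ 74.1 -45.2]
railL end [-98.7  40.1]
railR end [-98.7 -41.3]
carr rear L [-73.5  30.6]
rearR [-73.3 -30.2]
frontL [-0.4 32.1]
frontR [  0.8 -29. ]
tabtop L [-28.8 106.7]
blk [71.  71.9]
[ 0.13940934 -0.47972816  0.30310502] [[ 0.96   0.279 -0.001]
 [ 0.279 -0.96   0.002]
 [ 0.    -0.002 -1.   ]]
home [ 0.5714 -0.0181] rear [ 0.452  -0.0065] tab [0.5337 0.0951]
```

```bash
cat >> h.py <<'E'
A=-0.0971; T=np.array([.5515,-.0162])
RJ=Ro.from_euler("z",A).as_matrix()
def state():
    o=readout.get_obs(); q=Ro.from_quat(o["tool_rot"]); p=o["eef_pos"]
    j=RJ.T@(p-[*T,0])*1000
    print("t %.2f jig"%o["clock"],j.round(1),"F jig",(RJ.T@o["ft_force"]).round(1),"grip %.4f"%o["grip_width"])
    return q,p
def go(x,y,z):  # jig mm, TCP height mm; tool x along jig x, pointing down
    q,p=state(); w=RJ@np.array([x,y,z])/1000+[*T,0]
    g=Ro.from_matrix(RJ@np.diag([1.,-1,-1]))
    print("shift",(q.inv().apply(w-p)*1000).round(1),"turn",(q.inv()*g).as_rotvec().round(4))
E
python3 -c "
from h import *
go(-118,0,200)"
```

```text
t 0.10 jig [-365.2 -501.3  303.1] F jig [-0.6 -0.7 -0.1] grip 0.0854
shift [ 415.5 -373.7  103.8] turn [-1.900e-03  3.000e-04  3.799e-01]
```

Request:
send_rows --moves '[[[415.5,-373.7,103.8],[-0.002,0,0.38],0],[[415.5,-373.7,103.8],[-0.002,0,0.38],0],[[415.5,-373.7,103.8],[-0.002,0,0.38],0],[[415.5,-373.7,103.8],[-0.002,0,0.38],0],[[415.5,-373.7,103.8],[-0.002,0,0.38],0],[[415.5,-373.7,103.8],[-0.002,0,0.38],0],[[415.5,-373.7,103.8],[-0.002,0,0.38],0],[[415.5,-373.7,103.8],[-0.002,0,0.38],0],[[415.5,-373.7,103.8],[-0.002,0,0.38],0],[[415.5,-373.7,103.8],[-0.002,0,0.38],0],[[415.5,-373.7,103.8],[-0.002,0,0.38],0],[[415.5,-373.7,103.8],[-0.002,0,0.38],0]]'

```text
clock: 1.1
eef_pos: [0.3946, -0.0671, 0.2137]
tool_rot: [0.999, -0.048, -0.0, 0.0]
ft_force: [0.1, -1.8, 0.2]
grip_width: 0.0002
```

```bash
python3 -c "
from h import *
go(-118,0,200)"
```

```text
t 1.10 jig [-151.2  -65.9  213.7] F jig [ 0.3 -1.8  0.2] grip 0.0002
shift [ 33.2 -65.9  13.6] turn [0.0003 0.0003 0.0001]
```

Request:
send_rows --moves '[[[33.2,-65.9,13.6],[0,0,0],0],[[33.2,-65.9,13.6],[0,0,0],0],[[33.2,-65.9,13.6],[0,0,0],0],[[33.2,-65.9,13.6],[0,0,0],0],[[33.2,-65.9,13.6],[0,0,0],0]]'

```text
clock: 1.52
eef_pos: [0.4315, -0.0275, 0.1997]
tool_rot: [0.999, -0.036, -0.001, -0.008]
ft_force: [0.3, -0.7, 1.5]
grip_width: -0.0002
```

Run:
```python
from h import *
import cv2
go(-118,0,91)
c=get_calibration("wrist");cv2.imwrite("pics/w1.png",camera("wrist")[:,:,::-1])
for n,p in dict(railLend=(-100,36,24),railRend=(-100,-36,24),stop=(60,0,40),tabtop=(-28.5,109,72),bar=(-28.5,40,19),corner=(-115,-60,12),carR=(-77,0,30)).items():
    X=c["R"]@(RJ@np.array(p)/1000+[*T,0])+c["t"];print(n,(X[:2]/X[2]*[c["fx"],c["fy"]]+[c["cx"],c["cy"]]).round(0))
```

```text
t 1.52 jig [-118.3  -22.9  199.7] F jig [ 0.3 -0.7  1.5] grip -0.0002
shift [  1.1 -21.1 109. ] turn [-0.0163  0.0027  0.0256]
railLend [258. 181.]
railRend [338. 183.]
stop [296. -45.]
tabtop [127.  88.]
bar [251.  96.]
corner [362. 197.]
carR [297. 157.]
```

View pics/w1.png

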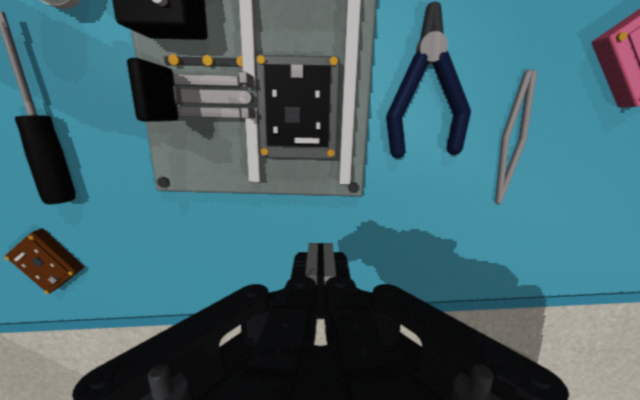

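The wrist view agrees with the fit: rail ends at (253,181) and (346,183), carrier's rear edge at row 157, tab's outer edge at (130,90), each within a few pixels of prediction. Going down behind the carrier.

Request:
send_rows --moves '[[[1,-21,0],[-0.016,0.003,0.026],0],[[1,-21,20],[-0.016,0.003,0.026],0],[[1,-21,50],[-0.016,0.003,0.026],0],[[1,-21,80],[-0.016,0.003,0.026],0],[[1,-21,100],[-0.016,0.003,0.026],0],[[1,-21,109],[-0.016,0.003,0.026],0],[[1,-21,109],[-0.016,0.003,0.026],0],[[1,-21,109],[-0.016,0.003,0.026],0]]'

```text
clock: 2.23
eef_pos: [0.4324, -0.0283, 0.0918]
tool_rot: [0.999, -0.037, 0.001, -0.009]
ft_force: [0.8, 0.4, 0.2]
grip_width: -0.0001
```

```bash
python3 -c "
from h import *
go(-34,0,91)"
```

```text
t 2.23 jig [-117.4  -23.6   91.8] F jig [0.7 0.4 0.2] grip -0.0001
shift [ 83.9 -21.6   1.2] turn [-0.0175 -0.0007  0.0234]
```

```bash
python3 -c "
from h import *
o=readout.get_obs();print(o['joint_pos'].round(3),o['tau'].round(2),Ro.from_quat(o['tool_rot']).as_matrix().round(3))"
```

```text
[-0.075  0.335 -0.492  0.743  0.017  3.141] [ -0.04 -33.45  17.12   0.     0.05   0.  ] [[ 0.997 -0.074  0.002]
 [-0.074 -0.997  0.017]
 [ 0.001 -0.017 -1.   ]]
```

Joint 6 is at its 3.14 limit, so y was not reached. I'll turn the tool 90° the free way (tool x along jig +y) and use that for both pushes.

```bash
sed -i 's/RJ@np.diag(\[1.,-1,-1\])/RJ@np.array([[0,1.,0],[1,0,0],[0,0,-1]])/; s/tool x along jig x/tool x along jig y, tool y along jig x/' h.py; python3 -c "
from h import *
go(-125,0,111)"
```

```text
t 2.23 jig [-117.4  -23.6   91.8] F jig [0.7 0.4 0.2] grip -0.0001
shift [ -7.  -24.1 -18.8] turn [-0.0131 -0.0143 -1.5473]
```

Request:
send_rows --moves '[[[-7,-24,-19],[0,0,-0.12],0],[[-7,-24,-19],[-0.013,-0.014,-1.547],0],[[-7,-24,-19],[-0.013,-0.014,-1.547],0],[[-7,-24,-19],[-0.013,-0.014,-1.547],0],[[-7,-24,-19],[-0.013,-0.014,-1.547],0],[[-7,-24,-19],[-0.013,-0.014,-1.547],0],[[-7,-24,-19],[-0.013,-0.014,-1.547],0],[[-7,-24,-19],[-0.013,-0.014,-1.547],0],[[-7,-24,-19],[-0.013,-0.014,-1.547],0],[[-7,-24,-19],[-0.013,-0.014,-1.547],0],[[-7,-24,-19],[-0.013,-0.014,-1.547],0],[[-7,-24,-19],[-0.013,-0.014,-1.547],0]]'

```text
clock: 3.23
eef_pos: [0.4286, -0.0044, 0.1133]
tool_rot: [0.756, 0.654, 0.002, 0.001]
ft_force: [-0.5, -0.4, 1.0]
grip_width: -0.0
```

```bash
python3 -c "
from h import *
go(-125,0,91)"
```

```text
t 3.23 jig [-123.5   -0.2  113.3] F jig [-0.5 -0.4  1. ] grip -0.0000
shift [ 0.1 -1.6 22.3] turn [ 0.0039 -0.0011 -0.0467]
```

Request:
send_rows --moves '[[[0,-1.6,22],[0.004,-0.001,-0.047],0],[[0,-1.6,22],[0.004,-0.001,-0.047],0],[[0,5,22],[0.004,-0.001,-0.047],0],[[0,12,22],[0.004,-0.001,-0.047],0],[[0,18,22],[0.004,-0.001,-0.047],0],[[0,24,22],[0.004,-0.001,-0.047],0],[[0,30,22],[0.004,-0.001,-0.047],0],[[0,36,22],[0.004,-0.001,-0.047],0],[[0,42,22],[0.004,-0.001,-0.047],0],[[0,48,22],[0.004,-0.001,-0.047],0],[[0,54,22],[0.004,-0.001,-0.047],0],[[0,60,22],[0.004,-0.001,-0.047],0]]'

```text
clock: 4.23
eef_pos: [0.4885, -0.013, 0.0915]
tool_rot: [0.74, 0.672, -0.0, -0.0]
ft_force: [-1.3, -0.9, 2.0]
grip_width: 0.0002
```

Run:
```python
from h import *
import cv2
go(-38,0,91)
cv2.imwrite("pics/w2.png",camera("wrist")[:,:,::-1])
```

```text
t 4.23 jig [-63.   -3.   91.5] F jig [-1.2 -1.   2. ] grip 0.0002
shift [ 3.  25.   0.5] turn [-0.0004 -0.0001  0.0003]
```

View pics/w2.png

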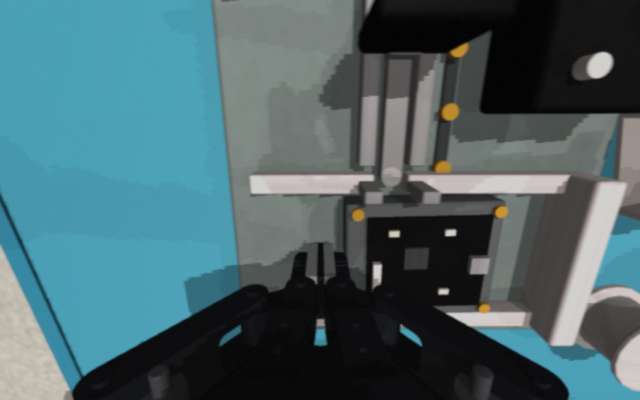

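The wrist view shows the closed fingers at (320,270) against the carrier's rear face (column ~347), the carrier straight, with a gap left to the end stop (row-edge ~column 530–560). Pushing on.

Request:
send_rows --moves '[[[1,5,0],[0,0,0],0],[[2,10,0],[0,0,0],0],[[2,14,0],[0,0,0],0],[[2,18,0],[0,0,0],0],[[2,21,0],[0,0,0],0],[[2,23,0],[0,0,0],0],[[2,24,0],[0,0,0],0],[[2,25,0],[0,0,0],0]]'

```text
clock: 4.95
eef_pos: [0.5151, -0.0137, 0.0917]
tool_rot: [0.741, 0.672, 0.001, 0.001]
ft_force: [-0.4, 0.5, 0.3]
grip_width: -0.0001
```

```bash
python3 -c "
from h import *
go(-32,0,91)"
```

```text
t 4.95 jig [-36.5  -1.   91.7] F jig [-0.5  0.4  0.3] grip -0.0001
shift [1.  4.5 0.7] turn [ 0.0017 -0.0001  0.0001]
```

Now 1 mm steps until the force rises against the stop.

Request:
send_rows --moves '[[[0,1,0],[0,0,0],0],[[0,2,0],[0,0,0],0],[[0,3,0],[0,0,0],0],[[0,3,0],[0,0,0],0]]'

```text
clock: 5.28
eef_pos: [0.5183, -0.014, 0.0917]
tool_rot: [0.741, 0.672, 0.001, 0.001]
ft_force: [-0.3, 0.5, 0.3]
grip_width: 0.0002
```

```bash
python3 -c "
from h import *
go(-32,0,91)"
```

```text
t 5.28 jig [-33.2  -1.   91.7] F jig [-0.3  0.4  0.3] grip 0.0002
shift [1.  1.2 0.7] turn [ 0.0021 -0.0001  0.0001]
```

Request:
send_rows --moves '[[[0,0.7,0],[0,0,0],0],[[0,1.4,0],[0,0,0],0],[[0,2,0],[0,0,0],0],[[0,2,0],[0,0,0],0]]'

```text
clock: 5.62
eef_pos: [0.5191, -0.014, 0.0916]
tool_rot: [0.74, 0.672, -0.0, -0.0]
ft_force: [-5.5, 1.6, 3.8]
grip_width: 0.0001
```

```bash
python3 -c "
from h import *
go(-32,0,91)"
```

```text
t 5.62 jig [-32.5  -0.9  91.6] F jig [-5.7  1.1  3.8] grip 0.0001
shift [0.9 0.5 0.6] turn [-0.0007 -0.0002  0.0003]
```

Request:
send_rows --moves '[[[0,1.5,0],[0,0,0],0],[[0,2.5,0],[0,0,0],0],[[0,2.5,0],[0,0,0],0]]'

```text
clock: 5.87
eef_pos: [0.5195, -0.014, 0.0915]
tool_rot: [0.74, 0.672, -0.002, -0.002]
ft_force: [-7.2, 1.8, 6.5]
grip_width: 0.0001
```

Run:
```python
from h import *
import cv2
go(-40,0,170)
cv2.imwrite("pics/w3.png",camera("wrist")[:,:,::-1])
```

```text
t 5.87 jig [-32.1  -0.9  91.5] F jig [-7.4  1.1  6.5] grip 0.0001
shift [  1.   -8.4 -78.5] turn [-0.0053 -0.0003  0.0004]
```

View pics/w3.png

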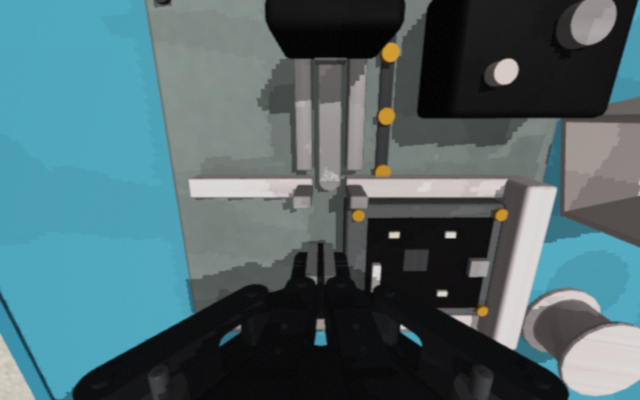

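The carrier is flush with the end stop (meeting line at column ~507) and the bar (330,185) lies just behind its rear face; force −7 N confirms contact. Back off, lift, and go to the +y side of the tab.

Request:
send_rows --moves '[[[0,-4,0],[0,0,0],0],[[0,-8,0],[-0.005,0,0],0],[[1,-8,-20],[-0.005,0,0],0],[[1,-8,-50],[-0.005,0,0],0],[[1,-8,-78],[-0.005,0,0],0],[[20,-4,-78],[-0.005,0,0],0],[[60,4,-78],[-0.005,0,0],0],[[100,4,-78],[-0.005,0,0],0],[[135,4,-78],[-0.005,0,0],0],[[151,4,-78],[-0.005,0,0],0],[[151,4,-78],[-0.005,0,0],0]]'

```text
clock: 6.83
eef_pos: [0.5393, 0.1396, 0.1697]
tool_rot: [0.739, 0.674, 0.002, 0.0]
ft_force: [0.3, -0.4, 0.5]
grip_width: -0.0002
```

Run:
```python
from h import *
import cv2
go(-28.5,148,112)
c=get_calibration("top");im=camera("top")[:,:,::-1]
cv2.imwrite("pics/t4.png",cv2.resize(im[175:300,220:360],None,fx=4.5,fy=4.5,interpolation=cv2.INTER_CUBIC))
```

```text
t 6.83 jig [-27.3 153.9 169.7] F jig [ 0.4 -0.4  0.5] grip -0.0002
shift [-6.  -1.4 57.6] turn [ 0.0025 -0.0022  0.0056]
```

View pics/t4.png

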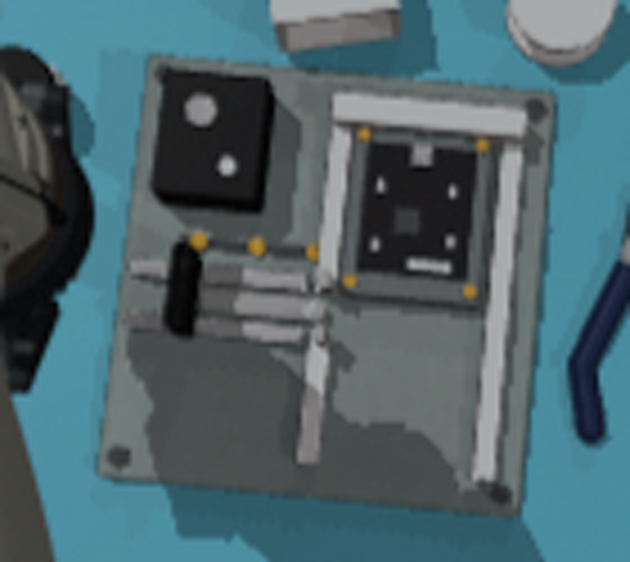

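Top view: the carrier is flush against the stop, with the tab at crop (183,290) free. Lowering beside the tab and pushing.

Request:
send_rows --moves '[[[-6,-1.4,20],[0.002,-0.002,0.006],0],[[-6,-1.4,45],[0.002,-0.002,0.006],0],[[-6,-1.4,57.6],[0.002,-0.002,0.006],0],[[-6,-1.4,57.6],[0.002,-0.002,0.006],0],[[-14,-1.4,57.6],[0.002,-0.002,0.006],0],[[-22,-1.4,57.6],[0.002,-0.002,0.006],0],[[-28,-1.4,57.6],[0.002,-0.002,0.006],0],[[-31,-1.4,57.6],[0.002,-0.002,0.006],0],[[-34,-1.4,57.6],[0.002,-0.002,0.006],0]]'

```text
clock: 7.63
eef_pos: [0.5352, 0.1039, 0.1132]
tool_rot: [0.742, 0.671, 0.001, 0.0]
ft_force: [0.0, 5.1, 2.0]
grip_width: -0.0002
```

```bash
python3 -c "
from h import *
go(-28.5,100,112)"
```

```text
t 7.63 jig [-27.9 118.  113.2] F jig [-0.5  5.   2. ] grip -0.0002
shift [-18.   -0.6   1.2] turn [ 0.0018 -0.0015 -0.0028]
```

Request:
send_rows --moves '[[[-3,0,0],[0,0,0],0],[[-6,0,0],[0,0,0],0],[[-9,0,0],[0,0,0],0],[[-12,0,0],[0,0,0],0],[[-15,0,0],[0,0,0],0],[[-18,0,0],[0,0,0],0],[[-21,0,0],[0,0,0],0],[[-24,0,0],[0,0,0],0],[[-27,0,0],[0,0,0],0],[[-30,0,0],[0,0,0],0],[[-33,0,0],[0,0,0],0]]'

```text
clock: 8.55
eef_pos: [0.5321, 0.0724, 0.1133]
tool_rot: [0.741, 0.671, 0.003, -0.001]
ft_force: [0.1, 8.2, -0.0]
grip_width: -0.0
```

```bash
python3 -c "
from h import *
go(-28.5,64,112)"
```

```text
t 8.55 jig [-27.9  86.3 113.3] F jig [-0.6  8.1 -0. ] grip -0.0000
shift [-22.3  -0.6   1.2] turn [ 0.0018 -0.0063 -0.0018]
```

Request:
send_rows --moves '[[[-3,0,0],[0,0,0],0],[[-6,0,0],[0,0,0],0],[[-9,0,0],[0,0,0],0],[[-12,0,0],[0,0,0],0],[[-14,0,0],[0,0,0],0],[[-16,0,0],[0,0,0],0],[[-18,0,0],[0,0,0],0],[[-20,0,0],[0,0,0],0],[[-20,0,0],[0,0,0],0]]'

```text
clock: 9.3
eef_pos: [0.5301, 0.0518, 0.1131]
tool_rot: [0.741, 0.671, 0.003, -0.001]
ft_force: [0.7, -0.3, -0.4]
grip_width: 0.0
```

```bash
python3 -c "
from h import *
go(-28.5,64,112)"
```

```text
t 9.30 jig [-27.9  65.6 113.1] F jig [ 0.8 -0.3 -0.4] grip 0.0000
shift [-1.7 -0.6  1.1] turn [ 0.0016 -0.0058 -0.0027]
```

It snapped on. A gentle nudge to feel the hard stop.

Request:
send_rows --moves '[[[-1,0,0],[0,0,0],0],[[-2,0,0],[0,0,0],0],[[-3,0,0],[0,0,0],0],[[-3,0,0],[0,0,0],0]]'

```text
clock: 9.63
eef_pos: [0.5299, 0.0496, 0.1132]
tool_rot: [0.741, 0.671, 0.004, -0.002]
ft_force: [-0.7, 4.3, 0.0]
grip_width: 0.0003
```

```bash
python3 -c "
from h import *
go(-28.5,150,190)"
```

```text
t 9.63 jig [-27.9  63.4 113.2] F jig [-1.1  4.2  0. ] grip 0.0003
shift [ 87.2  -0.6 -76.1] turn [ 0.0017 -0.0079 -0.0021]
```

Contact again at y≈63.5 (56 mm from first contact at ≈119–120). Press slightly, then retreat and look.

Request:
send_rows --moves '[[[-2,0,0],[0,0,0],0],[[-3,0,0],[0,0,0],0],[[-3,0,0],[0,0,0],0]]'

```text
clock: 9.88
eef_pos: [0.5298, 0.0492, 0.1133]
tool_rot: [0.741, 0.672, 0.006, -0.004]
ft_force: [0.2, 10.5, -1.6]
grip_width: -0.0
```

```bash
python3 -c "
from h import *
go(-28.5,150,190)"
```

```text
t 9.88 jig [-27.9  63.  113.3] F jig [-0.8 10.5 -1.6] grip -0.0000
shift [ 88.1  -0.5 -75.5] turn [ 0.0016 -0.0143  0.0001]
```

Request:
send_rows --moves '[[[8,0,0],[0,-0.014,0],0],[[20,0,0],[0,-0.014,0],0],[[30,0,-20],[0,-0.014,0],0],[[50,0,-50],[0,-0.014,0],0],[[88,0,-75],[0,-0.014,0],0],[[110,0,-90],[0,-0.014,0],0],[[110,0,-90],[0,-0.014,0],0],[[110,0,-90],[0,-0.014,0],0]]'

```text
clock: 10.55
eef_pos: [0.5409, 0.1593, 0.2061]
tool_rot: [0.74, 0.673, 0.002, 0.002]
ft_force: [0.4, -0.5, 0.1]
grip_width: -0.0
```

Run:
```python
from h import *
import cv2
state()
im=camera("top")[:,:,::-1]
cv2.imwrite("pics/t5.png",cv2.resize(im[175:300,220:390],None,fx=4.5,fy=4.5,interpolation=cv2.INTER_CUBIC))
```

```text
t 10.55 jig [-27.6 173.6 206.1] F jig [ 0.5 -0.4  0.1] grip -0.0000
```

View pics/t5.png

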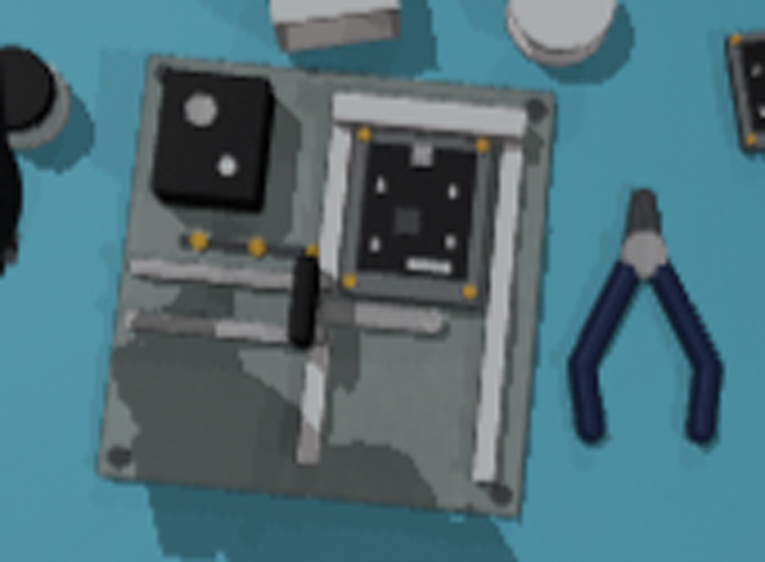

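The top view shows the tab at (304,300) and the bar lying across the channel behind the carrier, tip at (440,322). The carrier is still flush with the stop, and the cutters, spool and housing look undisturbed. Handing in.

```bash
python3 -c "
from workcell import order
print(order.job_done())"
```

```text
the job is handed in; nothing more can be done
None
```

The carrier is fully home against the end stop and the lever is at its second, final stop, with its bar locking the carrier in. I handed the job in at about 10.6 s with the arm clear of everything.

- **Carrier:** I pushed it with the closed fingertips until it met the stop, at about 7 N. The last top view shows it flush with the stop, with the bar across the channel behind it.
- **Lever:** I pushed the tab through both detents to the hard stop. A further 3 mm commanded moved it only 0.4 mm, at 10.5 N. The fingers travelled about 56 mm from first contact. A rough estimate from the picture gives about 55 mm against the nominal 56 mm, which is within the measuring error.
- **Other things on the bench:** those visible in the last top view (housing, spool, cutters and most of the jar) look undisturbed. The driver and tweezers were outside that crop, so I did not check them again at the end, but the fingers never went near them.
- **One problem on the way:** joint 6 reached the end of its range on the first approach, which left the tool 23 mm off to the side. I turned it 90° before touching anything.

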